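# Draw the oil dipstick of the hydraulic power pack and hang it to drip

## Task

Take the locking filler cap, with its dipstick, off the small hydraulic power pack: press the cap firmly down against its spring, keep it pressed while turning it anticlockwise (seen from above) until it stops, then draw it straight up until the dipstick is out of the neck. Slide the dipstick into the slot of the drip stand from the open front so that the cap hangs level on the two fork arms near the closed end of the slot, and let go. Do not knock over or shove the green oil can.

Things in the scene. Friction and masses are not known exactly. Their poses are not given: they have to be found in the camera images.
- power_pack: Small hydraulic power pack, stands firm: grey steel tank (120 x 130 mm, cover top 107 mm above the bench); along its -y side an aluminium valve block with a round gauge, then a black motor (76 mm across, top at 99 mm), to y = -190 mm. Origin on the bench below the filler neck's axis, in the middle of the tank; sight glass at the front (-x). Round the neck only bolts, 6 mm high, on the cover.
- neck_top (a point): Centre of the filler neck's rim, 127 mm above the bench (20 mm above the tank cover), on the cap's axis; neck 46 mm across. Locked, the cap turns only a few degrees; its lugs clear the locking teeth only when it is pressed at least 6 mm down. Kept pressed, it turns anticlockwise about 74 degrees to a stop. From 58 degrees to the stop the lugs are in the notches and it can be drawn straight up.
- filler_cap: Black ribbed round cap, 50 mm across, with a steel dipstick; 0.13 to 0.23 kg. Origin on its axis in its flat seat (39 mm disc); z is the axis, up; the grip part spans z = 3 to 30.5 mm. Starts locked, origin 134.5 mm above the bench, 7.5 mm above neck_top; a spring ring below pushes it up with 9 N. Pressed 7.5 mm down (about 14 N) the seat meets the rim, a firm stop. Sideways play 2.5 mm.
- cap_top (a point): Centre of the cap's top face, 30.5 mm above the cap's origin.
- stick_tip (a point): Lower tip of the dipstick, on the cap's axis 97.5 mm below its origin; clear of the neck when the cap is raised 90 mm. Under the cap's seat (z = 0) come a core 20 mm across down to z = -22.5 mm, two locking lugs on it (a bar 35 mm long, 7.4 mm wide, z = -15.5 to -22.5 mm, along the cap's x axis), then the dipstick rod, 7 mm across.
- drip_stand: Steel drip stand, stands firm: dark tray (x 120, y 130 mm, rim 18 mm high) with an upright at its back (x = 48 to 51 mm), bent forward at the top into a level fork, 42 mm wide, 4 mm thick, top face 128 mm above the bench, from the upright to x = -47 mm. Its slot runs along x: 26 mm wide, closed at x = +13 mm, open at the front (-x), mouth flared. Origin on the bench below slot_seat; z up.
- slot_seat (a point): Where the cap's origin belongs: middle of the slot, level with the fork's top face, 13 mm before the closed end. The cap's core slides in from the front (towards the stand's +x), lugs below the fork, seat above it: on the way in the cap's origin may be 0 to 11 mm above the fork's top. Fingers that hold the cap across the slot (along the stand's y) pass outside the fork.
- swing_lamp: White work lamp on a swing arm from the cabinet post, fixed; an obstacle for the arm. Its round shade, about 160 mm across, hangs at 68 mm towards -x and 117 mm towards +y from this origin, its lower edge at the origin's height, 0.30 m above the bench; its front edge is at x = 0.655 m.
- oil_can: Green oil can, behind the bench vice, with a thin brass spout, 76 mm across, 156 mm high; a bystander, loose. Origin at the centre of its underside.
Things that resemble listed ones, but are neither listed nor needed, are in the scene too. There is more than one size of the filler_cap; the one meant has the size given above.

How it is judged:
By the outcome, as a careful person would: the job done as asked, in the order asked, and still so for the second after the job is handed in, with the robot touching nothing.
It also fails if it takes over 56 s, if anything falls off the work surface, if the arm or the gripper's body presses on something with over 40 N, if the wrist force passes 120 N, or if a joint passes its speed limit or range.

## Robot

A 7-joint arm with a two-finger parallel gripper is mounted at the origin on a cart in front of the work surface, level with it; the furniture and walls round the work are solid. World frame = base frame: x ahead of the robot, y to its left, z up, the work surface at z = 0. Lengths are in m, angles in rad, forces in N, time in s.
With the tool pointing down it reaches from about 0.425 to 0.925 m from the base axis. Payload 6.8 kg.
Tool frame: the origin (TCP) lies midway between the tips of the shut fingers; the grasp point (between the pads) lies 19 mm behind it; z points along the fingers, y is the line along which they close (so a half turn about z gives the same grasp; the last joint's range is limited). The gripper opens to 85 mm and grips with 20 to 120 N. Pads are 22 mm wide; open, the fingers measure 114 mm over their backs; the gripper's body (76 mm by 85 mm) begins 54 mm behind the grasp point. The pads swing forward as they close: fully open they stand 13 mm farther back than shut.
Start: joints at [-1.402, 0.477, 0.022, 1.555, -0.011, 1.109, -0.083], TCP at [0.184, 0.649, 0.231] pointing down, gripper open.
Joint ranges: [-2.96, 2.96], [-0.34, 2.1], [-1.41, 1.46], [0.24, 2.44], [-1.37, 4.51], [0.17, 1.92], [-2.96, 2.96]. Speed limits (rad/s): [2.39, 2.39, 3.14, 3.14, 3.14, 3.14, 3.14].

## Interface

Orientations are given as a unit quaternion [x, y, z, w].
In Python, from station import readout, imaging, bot gives the robot as it stands.
- The arm moves only by the tool jog_arm, never from a script. Its argument "plan" is text: rows parted by semicolons, each of 7 numbers parted by spaces: the shift along the tool's x, y, z in mm, then the turn, a rotation vector about the tool's x, y, z in rad, then the gripper command: -1 is shut, 1 is fully open, values between are in proportion. In form: x y z ax ay az hand; .... A call has 1 to 12 rows; each row is the pose to reach, as a shift and turn from the pose commanded when the call began, along the tool's axes at that moment; what a row does not reach only later rows make up. A row lasts 1/12 s, in which the tool goes at most 41.7 mm and 7.16 degrees, less where a joint would pass 70% of its speed; a pose out of reach is approached as far as the arm can. A call with a gripper value outside its range is refused whole. The fingers move at their own pace and stop on an object; the grip force is fixed at half the most. Time passes only in rows, so rows that repeat a pose let the fingers close. It gives the time, the measured TCP pose, the force, the opening and the grip force at its end, in the units of the state.
- readout.sense(): the state, without advancing time (a new reading comes with each control period).
- imaging.grab_frame(name): name is "side" or "top"; returns the picture (420x560x3 uint8, red, green, blue); there is no depth.
- imaging.camera_params(name): a dict with "mtx" (3x3 intrinsics, pixels), "k1" (the pictures are not rectified: a ray, as slopes to the right and down, at radius r is drawn at 1 + k1 r^2 times it, then the intrinsics apply), "R" (3x3) and "t" (3): a world point X has camera coordinates R X + t. Camera axes: x right, y down, z forward; pixel columns grow to the right and rows downward; lengths in m; the calibration is good to about 2 mm. A picture is of the moment at which its call begins. camera_params takes no time and is no camera call.
- bot.finish_job(): hands the job in; it is judged then, once.
The state is a dict: "time": time; "q": joint angles; "qd": joint speeds; "tau": joint torques, N m; "tcp_pos": TCP position; "ee_rot": TCP orientation; "contact_force": force on the tool from outside, world axes, zero at the start; "ft_torque": the same for the moment, N m; "grip_width": finger opening in m; "grasp_force": force on a finger pad.
Only numpy, scipy, OpenCV 4.12 (cv2) and the standard library are available. Lean on these libraries where they do the work, as an engineer would, in place of code of your own. Each camera call takes 0.05 s, during which the arm holds its last target. There are 200 camera calls.

## Working session

There is one attempt and no reset: what is moved stays moved. The work goes in short steps, Python scripts to look and compute and a tool call to move; the robot and the scene stay as the last step left them, time stands still between calls to the robot, and variables do not carry over. Pictures are saved under pics/ and viewed, at most 11 in all, crops included, and the job is handed in when it is done.

Besides the shell and the picture viewer there is one more tool, called after "Request:" as name(argument=value, ...) on one line, values as JSON. jog_arm: Moves the arm, as the interface text tells. Its arguments: {"type":"object","properties":{"plan":{"type":"string"}},"required":["plan"]}

```bash
mkdir -p pics; ls
python3 - <<'E'
from station import readout, imaging
import cv2
for n in("side","top"):
    f=imaging.grab_frame(n); cv2.imwrite(f"pics/{n}0.png",cv2.resize(f[:,:,::-1],(800,600)));cv2.imwrite(f"pics/{n}0raw.png",f[:,:,::-1])
    p=imaging.camera_params(n); print(n,p)
s=readout.sense();print(s["time"],s["tcp_pos"],s["ee_rot"],s["contact_force"])
E
```

```text
pics
side {'mtx': array([[534.69560823,   0.        , 277.73793574],
       [  0.        , 534.69560823, 196.41248485],
       [  0.        ,   0.        ,   1.        ]]), 'k1': -0.11027079887309088, 'R': array([[-0.98859999, -0.15048881,  0.0048141 ],
       [-0.07536216,  0.46688739, -0.88109972],
       [ 0.13034801, -0.87141797, -0.47290603]]), 't': array([0.64098813, 0.13067391, 1.4973397 ])}
top {'mtx': array([[411.98747306,   0.        , 280.96644983],
       [  0.        , 411.98747306, 214.99668255],
       [  0.        ,   0.        ,   1.        ]]), 'k1': -0.025417749091880854, 'R': array([[ 0.00773053, -0.99979341,  0.01879847],
       [-0.99672603, -0.00921713, -0.08032597],
       [ 0.08048265, -0.01811596, -0.99659137]]), 't': array([0.10745663, 0.67271779, 1.43436717])}
0.1 [0.1843201  0.64880051 0.23046301] [ 1.37929508e-01  9.90441722e-01 -8.02755914e-04 -4.10973732e-05] [-0.02538789  0.39220004  0.38445269]
```

View pics/side0.png

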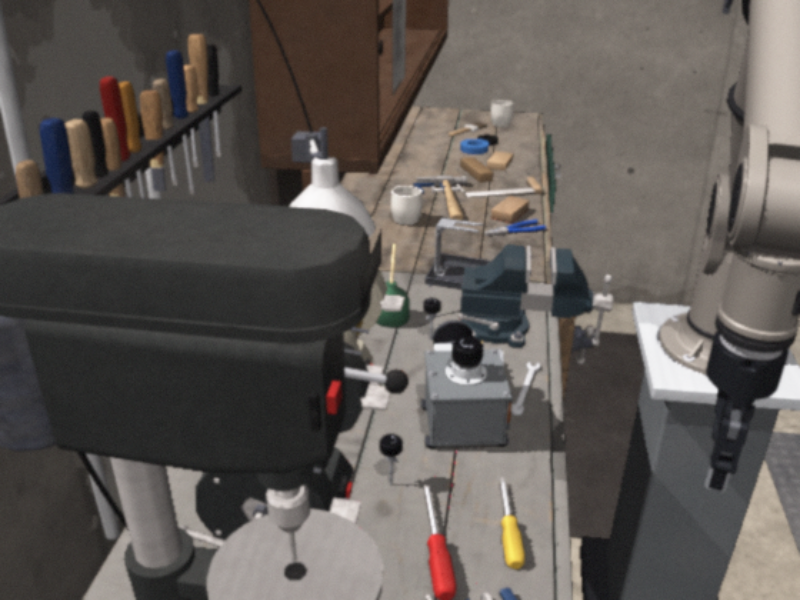

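View pics/top0.png

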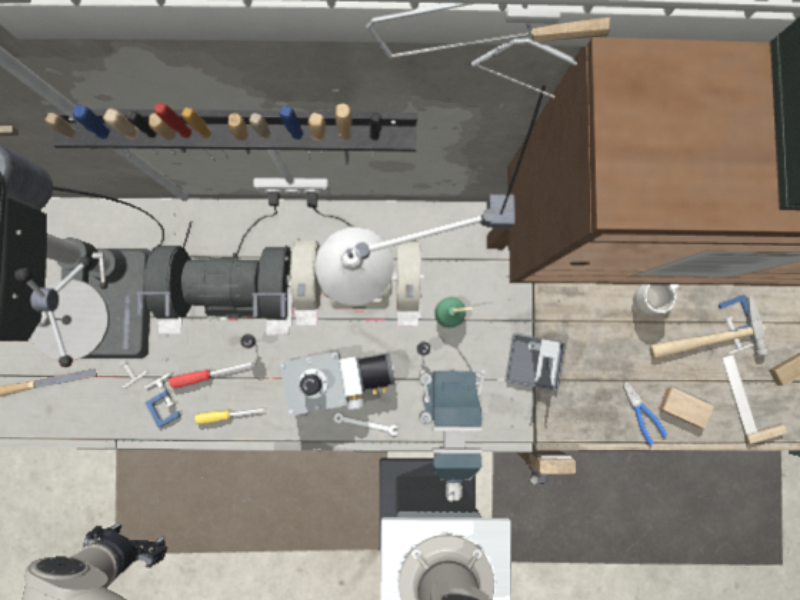

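Side: power pack (465,400), cap (466,350), stand (450,255), can (393,305). Top: cap (311,383), stand (535,360), can (450,311). Decoy caps at (248,340) and (424,348) in the top view.

Run:
```python
import cv2,numpy as np
t=cv2.imread("pics/top0raw.png");s=cv2.imread("pics/side0raw.png")
a=cv2.resize(t[225:315,185:285],(400,360),interpolation=cv2.INTER_CUBIC)   # x4
b=cv2.resize(t[225:300,345:405],(400,500)[:2],interpolation=cv2.INTER_CUBIC) # x6.667
c=cv2.resize(s[225:325,285:385],(400,400),interpolation=cv2.INTER_CUBIC)[:200] # x4 top part
d=cv2.resize(s[145:215,290:370],(400,350),interpolation=cv2.INTER_CUBIC) # x5
im=np.zeros((600,800,3),np.uint8)
im[:240,:400]=a[60:300];im[240:590,:400]=d; im[0:500,400:]=b
cv2.imwrite("pics/crop.png",im)
cv2.imwrite("pics/crop2.png",c)
```

```text
(no output)
```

View pics/crop.png

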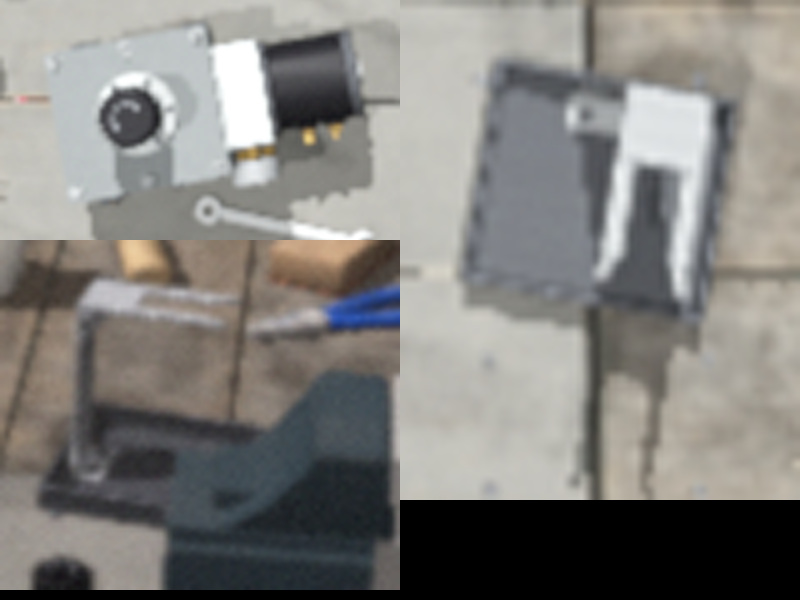

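View pics/crop2.png

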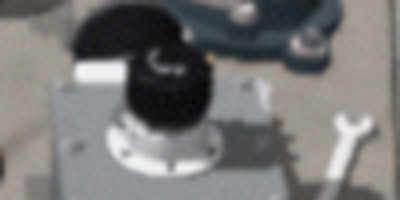

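The crops show the cap at raw top pixel ≈(217.5,269). The fork opens toward -x (image down), its arms ending at crop (600,275) and (685,295).

```bash
cat > h.py <<'E'
import cv2,numpy as np
from station import imaging
def ray(n,uv):
    p=imaging.camera_params(n);K,k=p["mtx"],p["k1"]
    uv=np.atleast_2d(np.asarray(uv,float))
    x=cv2.undistortPoints(uv[:,None,:],K,np.array([k,0,0,0.]))[:,0]
    d=np.c_[x,np.ones(len(x))]@p["R"]; return -p["R"].T@p["t"],d
def plane(n,uv,z):
    o,d=ray(n,uv); return o+d*((z-o[2])/d[:,2])[:,None]
def tri(u1,u2):
    o1,d1=ray("top",u1);o2,d2=ray("side",u2);d1,d2=d1[0],d2[0]
    s=np.linalg.lstsq(np.c_[d1,-d2],o2-o1,rcond=None)[0]
    return (o1+s[0]*d1+o2+s[1]*d2)/2,np.linalg.norm(o1+s[0]*d1-o2-s[1]*d2)
def px(n,X):
    p=imaging.camera_params(n)
    return cv2.projectPoints(np.atleast_2d(X).astype(float),cv2.Rodrigues(p["R"])[0],p["t"],p["mtx"],np.array([p["k1"],0,0,0.]))[0][:,0]
E
python3 - <<'E'
from h import *
t=cv2.imread("pics/top0raw.png");g=cv2.cvtColor(t,6)
np.set_printoptions(precision=4,suppress=True)
# cap dark blob
r=g[255:282,203:232];m=((r<75)*255).astype(np.uint8)
n,l,st,c=cv2.connectedComponentsWithStats(m);print(st,c+[203,255])
i=1+np.argmax(st[1:,4]);uc=c[i]+[203,255]
print("cap",plane("top",uc,.155))
s=cv2.imread("pics/side0raw.png");gs=cv2.cvtColor(s,6)
print("cap in side predicted", px("side",plane("top",uc,.15)))
# tank corners (viewed crop bolts) at z .107
a=np.array([[54,63],[197,36],[76,193],[222,165]])/4+[185,240]
P=plane("top",a,.107);print("bolts",P,P.mean(0))
# fork outline
f=g[232:275,372:398];m=cv2.resize(f,None,fx=8,fy=8,interpolation=cv2.INTER_CUBIC)
for row in range(238,272,2): print(row,g[row,372:396])
E
```

```text
[[  0   0  29  27 709]
 [ 11   9   1   1   1]
 [ 10   8  12  13  70]
 [  9  10   1   1   1]
 [  8  12   1   2   2]] [[216.7532 267.8152]
 [214.     264.    ]
 [219.7857 269.9857]
 [212.     265.    ]
 [211.     267.5   ]]
cap [[0.4835 0.3094 0.155 ]]
cap in side predicted [[329.0783 243.1771]]
bolts [[0.5273 0.3868 0.107 ]
 [0.5506 0.2689 0.107 ]
 [0.4208 0.3664 0.107 ]
 [0.4446 0.2466 0.107 ]] [0.4858 0.3172 0.107 ]
238 [110 106 104  99  93  91 120 196 217 213 207 208 189 172 155 150 141 142
 133 133 135 141 144 142]
240 [154 151 154 148 143 141 149 209 225 225 224 225 227 230 228 228 228 228
 219 180 121 101 106 119]
242 [118 125 157 167 167 168 192 220 227 227 225 225 225 224 224 224 223 225
 224 173  92  55 100 122]
244 [134 137 139 146 151 163 212 226 226 226 226 226 226 226 226 226 226 227
 231 180 112  74 114 131]
246 [ 97  84  85  85  83 118 211 228 228 227 226 225 224 223 224 224 224 224
 213 167 115  81  96 134]
248 [106  86  84  84  91 153 215 216 214 219 230 230 227 227 227 228 228 227
 193 146 100 103 124 150]
250 [105  86  83  82 113 213 231 205 143 100 102 110 129 155 
[... 371 characters left out ...]
 216 231 186 113  84  84  74  73  86 128 192 224 227 176
 121  84 115 146 166 172]
260 [132 119 102 154 218 234 180  96  87  86  87  86  86 134 215 229 203 154
 105 103 120 145 164 173]
262 [130 127 114 181 222 220 162  96  86  87  87  86  93 150 217 229 181 133
  95 129 128 149 159 165]
264 [130 127 135 201 190 135  91  85  84  88  86  84  92 159 219 219 170 120
  87 123 141 149 152 158]
266 [129 133 163 171 128  87  85  84  87  86  87  86  82 121 223 198 147 103
  99  95 115 121 123 126]
268 [121 120  97  84  84  84  85  85  85  87  86  86  84 104 190 197 155  99
 126 119 146 154 158 165]
270 [122 109  97  87  82  80  81  75  67  65  69  75  73  73  86 123 118  87
 121 148 163 167 165 165]
```

Run:
```python
from h import *
np.set_printoptions(precision=4,suppress=True)
t=cv2.imread("pics/top0raw.png");g=cv2.cvtColor(t,6).astype(float)
print(g[258:284:1,205:232].astype(int))
T=158
def cross(v,up): # subpixel crossings
    return [i+(T-v[i])/(v[i+1]-v[i]) for i in range(len(v)-1) if (v[i]<T<=v[i+1] if up else v[i]>=T>v[i+1])]
L=[];R=[]
for r in range(250,262):
    v=g[r,374:392]; L.append([374+cross(v,1)[0],r]); R.append([374+cross(v,0)[-1],r])
PL=plane("top",L,.128);PR=plane("top",R,.128)
fl=[np.polyfit(P[:,0],P[:,1],1) for P in(PL,PR)];print("slopes",fl)
x=.49;print("y at x",x,[np.polyval(f,x) for f in fl])
# slot end & tips & back, columns
e=[[c,244+cross(g[244:258,c],0)[0]] for c in range(380,385)]
tip=[[c,258+cross(g[258:275,c],0)[0]] for c in (375,376,387,388)]
bk=[[c,232+cross(g[232:246,c],1)[0]] for c in range(379,391)]
for k,u in (("end",e),("tip",tip),("back",bk)): print(k,np.array(u)[:,1],plane("top",u,.128)[:,:2].tolist())
o,_=ray("top",[0,0]);print(o)
# oil can
h=cv2.cvtColor(t,40);m=cv2.inRange(h,(45,80,30),(85,255,200));m[:,:300]=0;m[:,340:]=0;c=cv2.moments(m);print("can",plane("top",[c["m10"]/c["m00"],c["m01"]/c["m00"]],.06))
```

```text
[[194 194 195 195 196 197 197 198 199 201 213 224 236 243 240 236 225 212
  196 187 184 184 184 185 186 191 197]
 [195 194 194 196 196 196 195 198 213 235 249 254 255 255 255 251 224 216
  217 199 178 172 172 173 175 181 191]
 [194 195 195 196 195 194 198 210 227 251 255 255 255 253 254 236 192 202
  233 228 208 185 171 171 172 176 181]
 [195 195 197 195 194 198 218 221 199 218 232 228 216 201 206 199 174 203
  239 243 235 211 180 172 173 173 176]
 [195 196 196 195 196 214 244 232 146 132 142 127 121  98 101 128 140 196
  236 243 243 229 198 176 174 174 174]
 [196 195 196 195 204 236 246 207 113  76  82  83  86  81  68  65  70 141
  199 227 240 237 219 189 174 174 174]
 [195 195 196 197 207 223 204 125  79  73  80  84  82  79  71  67  53  69
  140 189 225 241 235 208 177 174 175]
 [195 195 194 194 206 196 124  74  77  89 123 143 138 123  88  72  65  56
   95 135 208 241 235 211 181 173 175]
 [195 194 195 199 196 161  83  75 113 120 118 133 132 153 143  84  72  60
   48  82 183 214 200 192 186 175 174]
 [195 194 195 203 183  98  69  79 118 124  86  81  86 131 134  81  71  66
   46  65
[... 2463 characters left out ...]
38]]
back [237.0256 236.7895 237.1538 237.2899 237.2857 237.4259 237.6585 238.0526
 238.1379 238.2787 238.2667 238.5208] [[0.5935664557788749, -0.2093099180588041], [0.5943710295545824, -0.21264585639012973], [0.5931938752478343, -0.21596044091202432], [0.5927702287319359, -0.21928378313345492], [0.5928090244424529, -0.22261293106604307], [0.5923713902958656, -0.22593708097511717], [0.5916287455586021, -0.2292580216841203], [0.5903531110477517, -0.2325728184113776], [0.5900964633444813, -0.23590032645638181], [0.5896567331885223, -0.23922606173923988], [0.5897211749167173, -0.24255866163216994], [0.5889070069881135, -0.2458805742161373]]
[0.5542 0.1396 1.4815]
can [[ 0.6534 -0.001   0.06  ]]
```

Run:
```python
from h import *
np.set_printoptions(precision=4,suppress=True)
for z in(.151,.107):print(plane("top",[[217.25,269.2]],z))
C=plane("top",[[217.25,269.2]],.151)[0]
for z in(.165,.1375):print(px("side",[C[0],C[1],z]))
s=cv2.imread("pics/side0raw.png");g=cv2.cvtColor(s,6)
print(g[232:262:2,308:346])
```

```text
[[0.4858 0.318  0.151 ]]
[[0.4835 0.3239 0.107 ]]
[[328.0813 239.4421]]
[[327.4682 249.5786]]
[[ 21  28  26  29  28  24  25  27  28  27  26  24  20  24  21  20  21  17
   14  12  11  17  65 118 111  82  76  72  71  73  69  66  61  53  47  47
   45  46]
 [ 26  27  28  28  27  26  21  30  26  23  26  26  21  22  19  19  20  19
   20  11  14  16  69 127 120  88  68  65  67  67  70  70  69  68  56  50
   49  53]
 [ 20  24  28  24  32  25  30  27  25  21  22  21  23  23  27  33  33  26
   23  20  25  20  21  34  42  48  42  45  43  41  43  46  44  49  48  53
   53  57]
 [ 30  28  30  31  36  34  43  48  51  48  38  29  26  37  73  95  63  32
   21  23  23  17  23  26  17  23  30  39  62  93  76  60  52  49  46  49
   42  41]
 [160 159 159 160 164 172 176 163 110  58  29  20  22  43  75  80  57  40
   41  30  30  39  33  27  27  23  23  28  51 102 122 136 134 130 132 122
  102  90]
 [239 239 239 239 239 239 238 229 158  68  31  29  29  31  37  64  95 110
  113  91  84 104  96  53  27  19  27  21  19  42 103 148 156 155 154 149
  150 148]
 [232 232 233 231 232 232 230 219 142  52  29  31  4
[... 679 characters left out ...]
  19   8  15  12  21  60 112 144 154 149 149 150 149
  149 147]
 [152 152 147 147 138 126 128 154 180 176 139  88  54  34  23  20  15  16
   16  12  15  17  16  18  18  20  32  59  93 117 132 131 130 136 135 129
  129 129]
 [151 150 150 152 167 172 150 133 170 203 198 189 165 117  68  46  46  41
   39  36  33  32  34  43  50  65  87 113 107 115 107  92  81  86  79  76
   75  79]
 [146 147 149 175 218 231 223 205 194 183 175 193 208 191 162 151 144 133
  110  93  95  92 100 111 115 128 127 117 112 128 133 126 100  77  75  73
   76  74]
 [149 149 147 173 221 236 236 233 217 195 181 185 186 186 188 186 181 166
  153 141 132 127 131 132 130 125 120 113 111 126 134 135 110  85  75  71
   78  75]]
```

Cap at about (0.4865, 0.318), matching the tank centre and the side view. slot_seat is about (0.540, -0.222), stand yaw about -9.6°, and the fork's length and width check out. Moving above the cap.

Request:
jog_arm(plan="-10 -6 0 0 0 0.04 1; -35 -22 0 0 0 0.12 1; -70 -43 0 0 0 0.22 1; -107 -66 0 0 0 0.33 1; -144 -89 0 0 0 0.44 1; -181 -112 0 0 0 0.55 1; -218 -135 0 0 0 0.66 1; -255 -158 0 0 0 0.77 1; -292 -181 0 0 0 0.88 1; -327 -202 0 0 0 0.99 1; -358 -221 0 0 0 1.10 1; -381 -236 0 0 0 1.15 1")

```text
time: 1.1
tcp_pos: [0.4887, 0.3138, 0.2315]
ee_rot: [0.659, 0.753, -0.0, 0.0]
contact_force: [1.0, 1.4, -0.1]
grip_width: 0.0854
grasp_force: 0.0
```

Request:
jog_arm(plan="0 0 0 0 0 0 1; 0 0 0 0 0 0 1; 0 0 0 0 0 0 1; 0 0 0 0 0 0 1")

```text
time: 1.43
tcp_pos: [0.4852, 0.3194, 0.2311]
ee_rot: [0.654, 0.757, -0.0, -0.001]
contact_force: [0.4, 0.6, -0.1]
grip_width: 0.085
grasp_force: 0.0
```

```bash
cat > st.py <<'E'
from station import readout
import numpy as np
from scipy.spatial.transform import Rotation as R
np.set_printoptions(precision=4,suppress=True)
def st():
    s=readout.sense();M=R.from_quat(s["ee_rot"]).as_matrix()
    print("t",s["time"],"p",np.array(s["tcp_pos"]),"F",np.array(s["contact_force"]),"w",s["grip_width"],s["grasp_force"])
    print("x",M[:,0],"y",M[:,1],"ydir",np.degrees(np.arctan2(M[1,1],M[0,1])),"q",np.array(s["q"]),"T",np.array(s["ft_torque"]));return s,M
def to(X,M,p): print("tool shift mm",M.T@(np.array(X)-p)*1e3)
E
python3 - <<'E'
from st import *
from h import *
s,M=st();to([.4865,.318,.18],M,s["tcp_pos"])
f=imaging.grab_frame("side")[:,:,::-1];cv2.imwrite("pics/s1.png",cv2.resize(f[150:330,250:430],(600,600),interpolation=2))
E
```

```text
t 1.4333 p [0.4852 0.3194 0.2311] F [ 0.3765  0.5675 -0.0522] w 0.08499911185809168 0.0
x [-0.1455  0.9894  0.0006] y [ 0.9894  0.1455 -0.0009] ydir 8.367628843674463 q [-0.9941  0.3352  0.3863  1.8072 -0.1464  1.0275 -0.4052] T [ 0.0119  0.0261 -0.0171]
tool shift mm [-1.5484  1.0883 51.059 ]
```

View pics/s1.png

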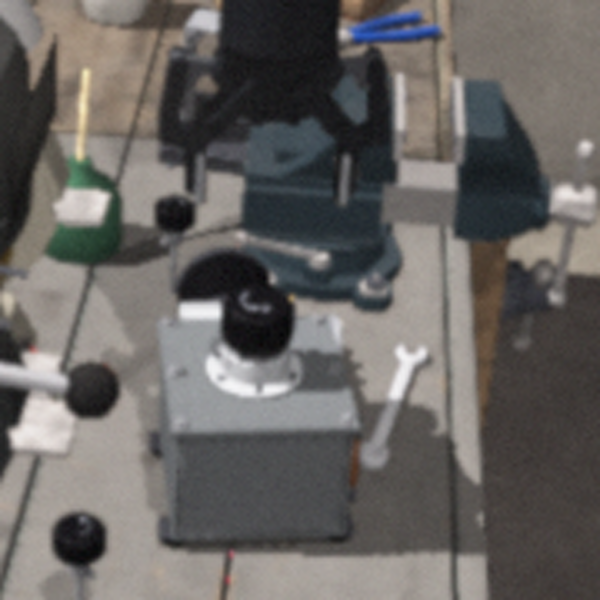

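The picture shows the open fingers' tips at crop (197,200) and (345,200), and the cap at (258,320). I'll descend part way and compare finger midpoint and cap directly.

Request:
jog_arm(plan="-1 1 15 0 0 0 1; -1.5 1 30 0 0 0 1; -1.5 1 45 0 0 0 1; -1.5 1 53 0 0 0 1; -1.5 1 53 0 0 0 1; -1.5 1 53 0 0 0 1")

```text
time: 1.98
tcp_pos: [0.4872, 0.3174, 0.1783]
ee_rot: [0.654, 0.757, -0.0, -0.0]
contact_force: [0.4, -0.3, -0.2]
grip_width: 0.0856
grasp_force: 0.0
```

Run:
```python
from st import *
from h import *
s,M=st();p=np.array(s["tcp_pos"])
F=imaging.grab_frame("side")[:,:,::-1];T=imaging.grab_frame("top")[:,:,::-1]
a=cv2.resize(F[200:270,285:375],None,fx=6,fy=6,interpolation=2)
b=cv2.resize(T[245:295,190:250],None,fx=4,fy=4,interpolation=2)
im=np.zeros((420,800,3),np.uint8);im[:,:540]=a;im[:200,550:790]=b;cv2.imwrite("pics/s2.png",im)
for z in (.013,.0):
    for k in(-1,0,1): 
        X=p+M[:,1]*.0425*k+[0,0,z];print(z,k,(px("side",X)-[285,200])*6)
```

```text
t 1.9833 p [0.4872 0.3174 0.1783] F [ 0.4451 -0.2864 -0.1783] w 0.08560813905471214 0.0
x [-0.1447  0.9895 -0.0002] y [ 0.9895  0.1447 -0.0006] ydir 8.318404719344281 q [-0.9737  0.3961  0.3712  1.857  -0.1767  0.9212 -0.376 ] T [-0.0127 -0.0009  0.015 ]
0.013 -1 [[372.0664 176.6719]]
0.013 0 [[258.3354 176.0805]]
0.013 1 [[144.3757 175.4329]]
0.0 -1 [[369.7221 206.1883]]
0.0 0 [[256.5843 205.6217]]
0.0 1 [[143.2214 204.9912]]
```

View pics/s2.png

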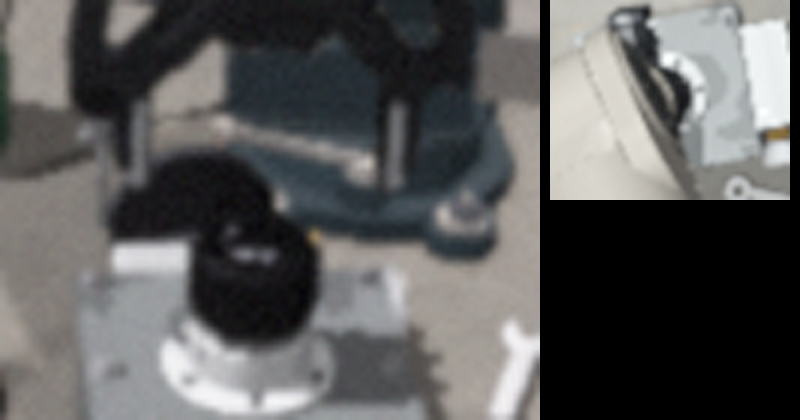

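Finger midpoint and cap agree after allowing for pad-edge parallax, apart from about 1.5 mm: the cap is further toward +x. Descend and grip.

Request:
jog_arm(plan="0 1.5 12 0 0 0 1; 0 1.5 25 0 0 0 1; 0 1.5 38 0 0 0 1; 0 1.5 47 0 0 0 1; 0 1.5 51 0 0 0 1; 0 1.5 51 0 0 0 1; 0 1.5 51 0 0 0 -1; 0 1.5 51 0 0 0 -1; 0 1.5 51 0 0 0 -1; 0 1.5 51 0 0 0 -1; 0 1.5 51 0 0 0 -1; 0 1.5 51 0 0 0 -1")

```text
time: 3.08
tcp_pos: [0.4895, 0.3173, 0.1283]
ee_rot: [0.654, 0.756, 0.001, -0.0]
contact_force: [-0.7, -0.3, 5.5]
grip_width: 0.0478
grasp_force: 60.9
```

Request:
jog_arm(plan="0 0 0 0 0 0 -1; 0 0 0 0 0 0 -1; 0 0 0 0 0 0 -1; 0 0 0 0 0 0 -1")

```text
time: 3.42
tcp_pos: [0.4895, 0.3173, 0.1283]
ee_rot: [0.654, 0.756, 0.001, -0.0]
contact_force: [-1.7, -1.0, 5.9]
grip_width: 0.0478
grasp_force: 60.9
```

```bash
python3 -c "
from st import *;st()"
```

```text
t 3.4167 p [0.4895 0.3173 0.1283] F [-1.7228 -1.0091  5.9371] w 0.0477767017548481 60.88651657104492
x [-0.1434  0.9897  0.0009] y [0.9897 0.1434 0.0009] ydir 8.24568369361465 q [-0.9506  0.4625  0.3496  1.8921 -0.2108  0.8213 -0.3467] T [-0.1732  0.4034 -0.0058]
```

Request:
jog_arm(plan="0 0 1.5 0 0 0 -1; 0 0 3 0 0 0 -1; 0 0 4.5 0 0 0 -1; 0 0 6 0 0 0 -1; 0 0 7 0 0 0 -1; 0 0 7 0 0 0 -1; 0 0 7 0 0 0 -1")

```text
time: 4.0
tcp_pos: [0.4895, 0.3174, 0.1218]
ee_rot: [0.654, 0.756, 0.001, -0.0]
contact_force: [-3.3, -1.9, 11.7]
grip_width: 0.0478
grasp_force: 60.9
```

Request:
jog_arm(plan="0 0 1 0 0 0 -1; 0 0 2 0 0 0 -1; 0 0 2 0 0 0 -1; 0 0 3 0 0 0 -1; 0 0 3 0 0 0 -1; 0 0 3 0 0 0 -1")

```text
time: 4.5
tcp_pos: [0.4896, 0.3174, 0.1206]
ee_rot: [0.655, 0.756, 0.001, -0.001]
contact_force: [-8.6, -4.5, 26.2]
grip_width: 0.048
grasp_force: 63.1
```

Request:
jog_arm(plan="0 -0.5 -0.5 0 0 -0.05 -1; 0 -1 -0.5 0 0 -0.14 -1; 0 -1 -0.5 0 0 -0.23 -1; 0 -1 -0.5 0 0 -0.32 -1; 0 -1 -0.5 0 0 -0.41 -1; 0 -1 -0.5 0 0 -0.5 -1; 0 -1 -0.5 0 0 -0.6 -1; 0 -1 -0.5 0 0 -0.6 -1")

```text
time: 5.17
tcp_pos: [0.4902, 0.319, 0.1208]
ee_rot: [0.399, 0.917, 0.003, 0.001]
contact_force: [-1.4, 1.0, 14.1]
grip_width: 0.0481
grasp_force: 61.6
```

```bash
python3 -c "
from st import *;st()"
```

```text
t 5.1667 p [0.4902 0.319  0.1208] F [-1.427   0.9787 14.0512] w 0.04807514485170082 61.63779316004366
x [-0.681   0.7323  0.0005] y [0.7323 0.681  0.0066] ydir 42.920682834040214 q [-0.8317  0.4587  0.1922  1.8894 -0.12    0.798   0.1736] T [-0.0634  0.4016  0.1574]
```

Request:
jog_arm(plan="0 0 0.7 0 0 -0.05 -1; 0 0 0.7 0 0 -0.14 -1; 0 0 0.7 0 0 -0.23 -1; 0 0 0.7 0 0 -0.32 -1; 0 0 0.7 0 0 -0.41 -1; 0 0 0.7 0 0 -0.5 -1; 0 0 0.7 0 0 -0.58 -1; 0 0 0.7 0 0 -0.58 -1")

```text
time: 5.83
tcp_pos: [0.4904, 0.3198, 0.1207]
ee_rot: [0.121, 0.993, 0.003, 0.002]
contact_force: [-1.3, 1.9, 18.0]
grip_width: 0.048
grasp_force: 61.9
```

```bash
python3 -c "
from st import *;st()"
```

```text
t 5.8333 p [0.4904 0.3198 0.1207] F [-1.2692  1.9376 17.9899] w 0.048013545908569114 61.88993811607361
x [-0.9708  0.24   -0.0037] y [0.24   0.9708 0.0069] ydir 76.11433764200082 q [-0.7224  0.4542  0.0498  1.8812 -0.0322  0.7991  0.6732] T [0.1071 0.5219 0.1316]
```

Request:
jog_arm(plan="0 0 0 0 0 -0.05 -1; 0 0 0 0 0 -0.1 -1; 0 0 0 0 0 -0.15 -1; 0 0 0 0 0 -0.18 -1; 0 0 0 0 0 -0.18 -1")

```text
time: 6.25
tcp_pos: [0.4913, 0.3204, 0.1208]
ee_rot: [0.033, 0.999, 0.004, 0.003]
contact_force: [0.3, 3.6, 14.6]
grip_width: 0.0479
grasp_force: 61.6
```

```bash
python3 -c "
from st import *;st()"
```

```text
t 6.25 p [0.4913 0.3204 0.1208] F [ 0.3241  3.608  14.6155] w 0.047929248901447646 61.56873822212219
x [-0.9978  0.0665 -0.0065] y [0.0664 0.9978 0.0078] ydir 86.191926830616 q [-0.6893  0.4546  0.0075  1.878  -0.0064  0.799   0.8261] T [ 0.5819  0.0001 -0.4902]
```

The torque reversed and rose, so the stop is reached at 78° of tool turn. Easing off a little, then drawing up.

Request:
jog_arm(plan="0 0 0 0 0 0.06 -1; 0 0 -3 0 0 0.06 -1; 0 0 -8 0 0 0.06 -1; 0 0 -14 0 0 0.06 -1; 0 0 -20 0 0 0.06 -1; 0 0 -25 0 0 0.06 -1; 0 0 -25 0 0 0.06 -1")

```text
time: 6.83
tcp_pos: [0.4887, 0.3169, 0.143]
ee_rot: [0.064, 0.998, 0.0, 0.001]
contact_force: [1.7, 0.7, 4.1]
grip_width: 0.0475
grasp_force: 63.7
```

```bash
python3 -c "
from st import *;st()"
```

```text
t 6.8333 p [0.4887 0.3169 0.143 ] F [1.6616 0.723  4.0697] w 0.047547745413409954 63.67230534553528
x [-0.9919  0.1268 -0.001 ] y [0.1268 0.9919 0.0007] ydir 82.7134764176433 q [-0.7024  0.4238  0.0254  1.8663 -0.0135  0.8505  0.7733] T [ 0.1077 -0.402  -0.0243]
```

Request:
jog_arm(plan="0 0 -5 0 0 0 -1; 0 0 -13 0 0 0 -1; 0 0 -23 0 0 0 -1; 0 0 -33 0 0 0 -1; 0 0 -43 0 0 0 -1; 0 0 -53 0 0 0 -1; 0 0 -63 0 0 0 -1; 0 0 -73 0 0 0 -1; 0 0 -82 0 0 0 -1; 0 0 -88 0 0 0 -1; 0 0 -90 0 0 0 -1; 0 0 -90 0 0 0 -1")

```text
time: 7.83
tcp_pos: [0.4883, 0.317, 0.2327]
ee_rot: [0.063, 0.998, 0.0, 0.0]
contact_force: [0.2, -0.4, -2.2]
grip_width: 0.0473
grasp_force: 76.1
```

Run:
```python
from st import *
from h import *
s,M=st()
F=imaging.grab_frame("side")[:,:,::-1]
cv2.imwrite("pics/s3.png",cv2.resize(F[170:280,270:390],None,fx=5,fy=5,interpolation=2))
```

```text
t 7.8333 p [0.4883 0.317  0.2327] F [ 0.1717 -0.376  -2.2057] w 0.047271958711442526 76.08604788780212
x [-0.992   0.1265 -0.0005] y [0.1265 0.992  0.0006] ydir 82.7309976879896 q [-0.7084  0.3229  0.0319  1.7845 -0.0118  1.0335  0.7718] T [-0.0143  0.0318  0.0002]
```

View pics/s3.png

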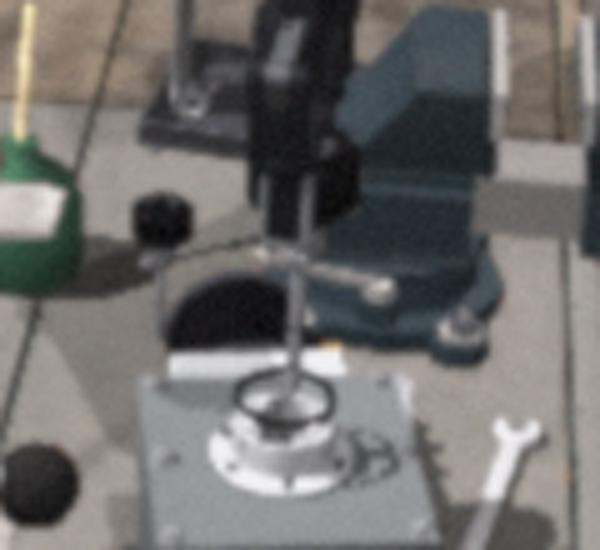

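Side view: the cap is out, with the stick tip at about crop (293,392), at rim height in the picture. The 2.2 N weight agrees with the cap. I'll check tip height and vice height, then plan the transfer.

Run:
```python
from st import *
from h import *
s,M=st();p=s["tcp_pos"]
print("tip pred",(px("side",p+np.array([0,0,-.0912]))-[270,170])*5)
print("vise jaw",tri([[436*.7,430*.7]],[[524*.7,248*.7]]), "at z",[plane("side",[[524*.7,248*.7]],z)[0] for z in(.1,.15,.2)])
for X in([.488,.317,.333],[.470,-.210,.333]): to(X,M,p)
```

```text
t 7.8833 p [0.4881 0.3169 0.232 ] F [-0.3062  0.2963 -2.1413] w 0.047612607285928824 76.086266040802
x [-0.992   0.1264  0.0001] y [ 0.1264  0.992  -0.0001] ydir 82.73669721350277 q [-0.7084  0.3235  0.0318  1.7852 -0.0118  1.0332  0.7718] T [ 0.0347  0.0397 -0.0236]
tip pred [[282.8503 389.934 ]]
vise jaw (array([0.3986, 0.0403, 0.2047]), np.float64(0.009912900572069266)) at z [array([ 0.3959, -0.1793,  0.1   ]), array([ 0.3995, -0.0738,  0.15  ]), array([0.4032, 0.0317, 0.2   ])]
tool shift mm [   0.0962    0.1165 -100.9566]
tool shift mm [ -48.6764 -524.9304 -100.9163]
```

The tip height agrees with the prediction. The vice jaw is about 0.205 high, so I cross with the tip at 0.24.

Request:
jog_arm(plan="0 0 -8 0 0 0 -1; 0 0 -25 0 0 0 -1; 0 0 -45 0 0 0 -1; 0 0 -65 0 0 0 -1; 0 0 -85 0 0 0 -1; -1 -5 -97 0 0 0 -1; -2 -20 -101 0 0 0 -1; -4 -45 -101 0 0 0 -1; -7 -75 -101 0 0 0 -1; -10 -110 -101 0 0 0 -1; -13 -145 -101 0 0 0 -1; -16 -180 -101 0 0 0 -1")

```text
time: 8.88
tcp_pos: [0.48, 0.133, 0.3319]
ee_rot: [0.064, 0.998, -0.001, -0.001]
contact_force: [0.4, 0.0, -0.9]
grip_width: 0.0479
grasp_force: 76.1
```

Request:
jog_arm(plan="-3 -35 0 0 0 0.01 -1; -6 -70 0 0 0 0.02 -1; -9 -105 0 0 0 0.03 -1; -12 -140 0 0 0 0.04 -1; -15 -175 0 0 0 0.04 -1; -19 -210 0 0 0 0.04 -1; -23 -245 0 0 0 0.04 -1; -27 -280 0 0 0 0.04 -1; -30 -310 0 0 0 0.04 -1; -32 -330 0 0 0 0.04 -1; -33 -342 0 0 0 0.04 -1; -33 -345 0 0 0 0.04 -1")

```text
time: 9.88
tcp_pos: [0.468, -0.2136, 0.3321]
ee_rot: [0.086, 0.996, -0.0, -0.001]
contact_force: [0.7, -0.4, -2.0]
grip_width: 0.0473
grasp_force: 76.1
```

Request:
jog_arm(plan="0 0 0 0 0 0 -1; 0 0 0 0 0 0 -1; 0 0 0 0 0 0 -1")

```text
time: 10.13
tcp_pos: [0.4702, -0.2088, 0.3327]
ee_rot: [0.082, 0.997, 0.0, -0.0]
contact_force: [0.4, -0.6, -1.8]
grip_width: 0.0476
grasp_force: 76.1
```

Run:
```python
from st import *
from h import *
s,M=st();p=s["tcp_pos"]
for X in([.470,-.210,.16],[.470,-.210,.1277]): to(X,M,p)
F=imaging.grab_frame("side")[:,:,::-1]
T=imaging.grab_frame("top")[:,:,::-1]
a=cv2.resize(F[90:210,280:400],(540,540),interpolation=2)
b=cv2.resize(T[220:310,345:415],(252,324),interpolation=2)
im=np.zeros((540,800,3),np.uint8);im[:,:540]=a;im[:324,545:797]=b;cv2.imwrite("pics/s4.png",im)
u=np.array([.9862,-.1665]);v=np.array([.1665,.9862]);S=np.array([.5399,-.2221])
print("local",u@(p[:2]-S)*1e3,v@(p[:2]-S)*1e3,"yaw",np.degrees(np.arctan2(M[1,1],M[0,1])))
```

```text
t 10.1333 p [ 0.4702 -0.2088  0.3327] F [ 0.3639 -0.5979 -1.7794] w 0.047599183257990334 76.1214530467987
x [-0.9864  0.1643  0.0008] y [0.1643 0.9864 0.0007] ydir 80.54117245976603 q [-0.1153  0.1193  0.4596  1.8254 -0.057   1.2106  1.7674] T [-0.0565 -0.067   0.0197]
tool shift mm [ -0.1179  -1.32   172.7128]
tool shift mm [ -0.1426  -1.3424 205.0128]
local -70.93818441072725 1.4954338054620973 yaw 80.54117245976603
```

View pics/s4.png

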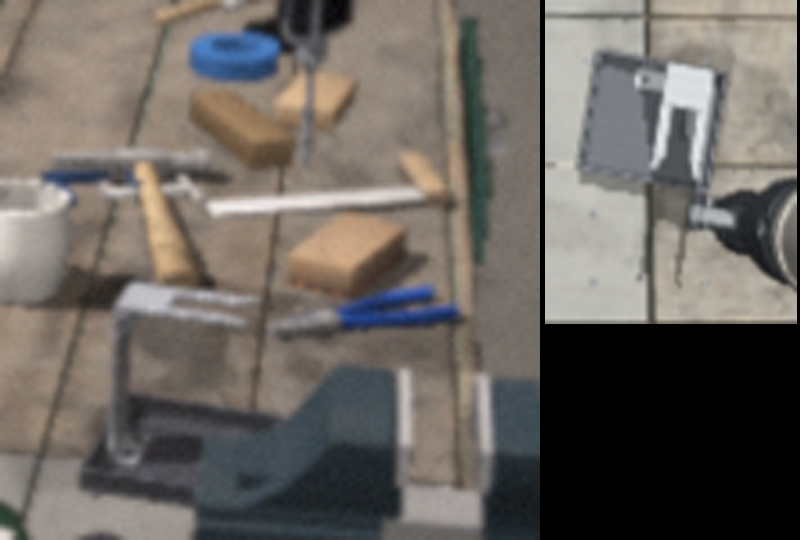

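Side: the stick hangs vertical at crop (306,160), and the fork is in front and below. Top: the gripper is just before the slot mouth. Descending.

Request:
jog_arm(plan="0 -0.5 10 0 0 0 -1; 0 -1.4 30 0 0 0 -1; 0 -1.4 52 0 0 0 -1; 0 -1.4 75 0 0 0 -1; 0 -1.4 98 0 0 0 -1; 0 -1.4 121 0 0 0 -1; 0 -1.4 144 0 0 0 -1; 0 -1.4 165 0 0 0 -1; 0 -1.4 184 0 0 0 -1; 0 -1.4 198 0 0 0 -1; 0 -1.4 205 0 0 0 -1; 0 -1.4 205 0 0 0 -1")

```text
time: 11.23
tcp_pos: [0.469, -0.2107, 0.1263]
ee_rot: [0.083, 0.997, 0.0, -0.002]
contact_force: [-0.2, -0.1, -0.7]
grip_width: 0.0474
grasp_force: 76.1
```

Request:
jog_arm(plan="0 0 0 0 0 0 -1; 0 0 0 0 0 0 -1")

```text
time: 11.4
tcp_pos: [0.4708, -0.2116, 0.1289]
ee_rot: [0.083, 0.997, -0.0, 0.001]
contact_force: [0.2, -0.6, -1.5]
grip_width: 0.0473
grasp_force: 76.1
```

Run:
```python
from st import *
from h import *
s,M=st();p=s["tcp_pos"]
F=imaging.grab_frame("side")[:,:,::-1]
T=imaging.grab_frame("top")[:,:,::-1]
a=cv2.resize(F[140:210,290:370],(600,525),interpolation=2)
im=np.zeros((525,800,3),np.uint8);im[:,:600]=a;im[:250,602:798]=cv2.resize(T[230:280,365:404],(196,250),interpolation=2);cv2.imwrite("pics/s5.png",im)
u=np.array([.9862,-.1665]);v=np.array([.1665,.9862]);S=np.array([.5399,-.2221])
print("local",u@(p[:2]-S)*1e3,v@(p[:2]-S)*1e3)
to([*S,p[2]],M,p)
print("cap origin px in crop",(px("side",p+[0,0,.0063])-[290,140])*7.5)
```

```text
t 11.4 p [ 0.4708 -0.2116  0.1289] F [ 0.1872 -0.639  -1.4674] w 0.04725466256817469 76.06786251068115
x [-0.9861  0.1659 -0.0015] y [ 0.1659  0.9861 -0.0002] ydir 80.45175025761364 q [-0.0337  0.367   0.4114  2.0504 -0.2096  0.7619  1.9097] T [ 0.0256  0.028  -0.0398]
local -69.88903618490498 -1.1830369268580245
tool shift mm [-69.8787   1.1406   0.1079]
cap origin px in crop [[403.7716 130.6551]]
```

View pics/s5.png

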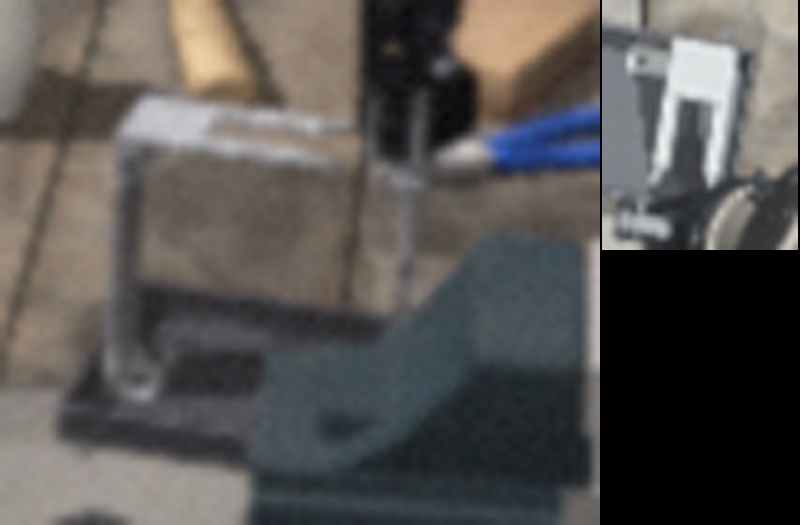

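The lugs show at crop y≈178 and the fork plane at about 150 there, so the seat is about 7 mm above the fork, as wanted. Sliding in.

Request:
jog_arm(plan="-4 1.1 0 0 0 0 -1; -10 1.1 0 0 0 0 -1; -17 1.1 0 0 0 0 -1; -24 1.1 0 0 0 0 -1; -31 1.1 0 0 0 0 -1; -38 1.1 0 0 0 0 -1; -45 1.1 0 0 0 0 -1; -52 1.1 0 0 0 0 -1; -59 1.1 0 0 0 0 -1; -65 1.1 0 0 0 0 -1; -70 1.1 0 0 0 0 -1; -70 1.1 0 0 0 0 -1")

```text
time: 12.5
tcp_pos: [0.5405, -0.2221, 0.1281]
ee_rot: [0.083, 0.997, -0.0, 0.0]
contact_force: [0.2, 0.2, -1.8]
grip_width: 0.0476
grasp_force: 76.1
```

Request:
jog_arm(plan="0 0 0 0 0 0 -1; 0 0 0 0 0 0 -1")

```text
time: 12.67
tcp_pos: [0.5389, -0.222, 0.128]
ee_rot: [0.083, 0.997, 0.0, -0.0]
contact_force: [-0.6, 0.2, -1.4]
grip_width: 0.0474
grasp_force: 76.1
```

Run:
```python
from st import *
from h import *
s,M=st();p=s["tcp_pos"]
F=imaging.grab_frame("side")[:,:,::-1]
cv2.imwrite("pics/s6.png",cv2.resize(F[140:210,290:370],(600,525),interpolation=2))
S=np.array([.5399,-.2221])
to([*S,.128-.0063],M,p)
print("rod at z-.04 px in crop",(px("side",[*S,.088])-[290,140])*7.5)
```

```text
t 12.6667 p [ 0.5389 -0.222   0.128 ] F [-0.5812  0.1964 -1.3519] w 0.04743941174199568 76.0678482055664
x [-0.9861  0.1663  0.0006] y [0.1663 0.9861 0.0001] ydir 80.42726879761415 q [-0.0204  0.4691  0.3971  1.8946 -0.2403  0.825   1.9062] T [ 0.0036 -0.0562  0.0604]
tool shift mm [-1.0052  0.0802  6.2882]
rod at z-.04 px in crop [[236.7117 210.5298]]
```

View pics/s6.png

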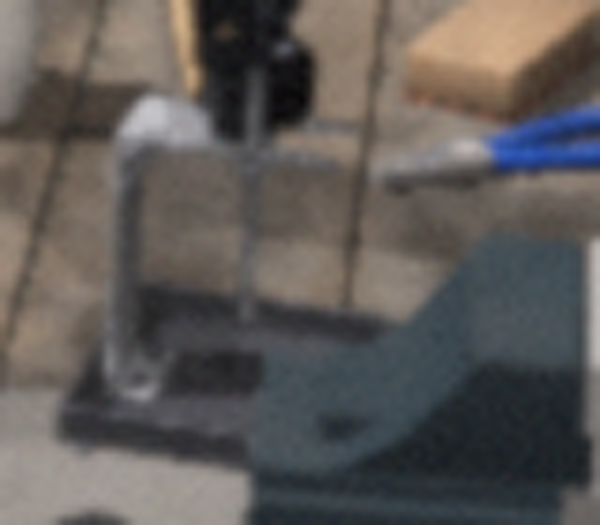

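No contact forces. The rod is at crop x≈248 against 237 for the seat, so about 4 mm short. Moving forward 3.5 mm, then lowering.

Request:
jog_arm(plan="-1.5 0 0 0 0 0 -1; -3.5 0 0 0 0 0 -1; -3.5 0 1.5 0 0 0 -1; -3.5 0 3 0 0 0 -1; -3.5 0 4.5 0 0 0 -1; -3.5 0 6 0 0 0 -1; -3.5 0 6 0 0 0 -1; -3.5 0 6 0 0 0 -1")

```text
time: 13.38
tcp_pos: [0.5427, -0.2226, 0.122]
ee_rot: [0.083, 0.997, -0.0, -0.0]
contact_force: [-0.0, 0.1, -1.0]
grip_width: 0.0473
grasp_force: 76.7
```

Request:
jog_arm(plan="0 0 0.7 0 0 0 -1; 0 0 1.4 0 0 0 -1; 0 0 1.4 0 0 0 -1; 0 0 1.4 0 0 0 -1")

```text
time: 13.72
tcp_pos: [0.5428, -0.2225, 0.1218]
ee_rot: [0.083, 0.997, 0.0, 0.0]
contact_force: [-4.0, 2.6, 9.6]
grip_width: 0.0479
grasp_force: 77.4
```

Seated at the expected height. Releasing and withdrawing straight up.

Request:
jog_arm(plan="0 0 -1 0 0 0 -1; 0 0 -1 0 0 0 0.3; 0 0 -1 0 0 0 0.6; 0 0 -1 0 0 0 1; 0 0 -1 0 0 0 1; 0 0 -1 0 0 0 1; 0 0 -1 0 0 0 1; 0 0 -1 0 0 0 1; 0 0 -1 0 0 0 1; 0 0 -1 0 0 0 1")

```text
time: 14.55
tcp_pos: [0.5428, -0.2226, 0.1216]
ee_rot: [0.083, 0.997, 0.0, -0.0]
contact_force: [-0.2, -0.3, -0.8]
grip_width: 0.0852
grasp_force: 0.0
```

Request:
jog_arm(plan="0 0 -5 0 0 0 1; 0 0 -15 0 0 0 1; 0 0 -30 0 0 0 1; 0 0 -45 0 0 0 1; 0 0 -60 0 0 0 1; 0 0 -75 0 0 0 1; 0 0 -90 0 0 0 1; 0 0 -105 0 0 0 1; 0 0 -115 0 0 0 1; 0 0 -120 0 0 0 1; 0 0 -120 0 0 0 1; 0 0 -120 0 0 0 1")

```text
time: 15.55
tcp_pos: [0.5426, -0.2225, 0.2415]
ee_rot: [0.083, 0.997, 0.0, -0.0]
contact_force: [0.0, -0.7, -1.5]
grip_width: 0.0858
grasp_force: 0.0
```

Run:
```python
from st import *
from h import *
s,M=st()
F=imaging.grab_frame("side")[:,:,::-1];T=imaging.grab_frame("top")[:,:,::-1]
im=np.zeros((525,800,3),np.uint8);im[:,:600]=cv2.resize(F[140:210,290:370],(600,525),interpolation=2);im[:250,602:798]=cv2.resize(T[230:280,365:404],(196,250),interpolation=2);cv2.imwrite("pics/s7.png",im)
```

```text
t 15.55 p [ 0.5426 -0.2225  0.2415] F [ 0.0019 -0.7341 -1.4704] w 0.08583674275248884 0.0
x [-0.9861  0.166   0.0002] y [0.166  0.9861 0.0001] ydir 80.44265345593821 q [-0.0667  0.3396  0.4458  1.786  -0.1662  1.0531  1.8435] T [0.0398 0.0106 0.0076]
```

View pics/s7.png

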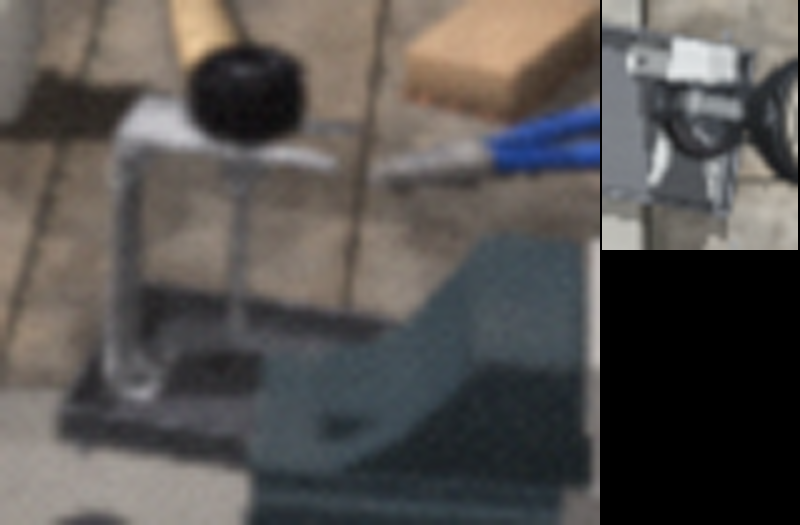

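The cap hangs level, with its rod at crop x≈238 against 237 for the seat. The gripper is clear.

```bash
python3 -c "
from station import bot;print(bot.finish_job())"
```

```text
the job is handed in; nothing more can be done
None
```

The cap was unlocked and drawn out, and it hangs level at the closed end of the drip stand's slot. The arm kept clear of the oil can, and I handed the job in at about 15.6 s of the 56 s allowed; no verdict came back.

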